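Shut the kit drawer and hold the roll lever level over the setting stand

TASK

Push the open kit drawer of the setting stand fully home first. Then grip the loose cast roll lever across its bar at its balance point (the bright ground flats), lift it, and finish still holding it, level and still, a few centimetres (about 3) above the tops of the stand's spindle and pin, with its big bored boss over the thick spindle and its small eye over the thin pin, ready to be lowered. Do not let the lever touch the stand, do not put it down, and leave the other things where they are.

Things in the scene. Friction and masses are not known exactly. Their poses are not given: they have to be found in the camera images.
- drawer_front (a point): centre of the flat outer face of the kit drawer's grey front (88 mm wide, 4 to 40 mm above the table), with a flush dark finger recess. Axes as the setting stand's: local +x points into the drawer, the way it is pushed. It slides with about 2.5 N of friction, stays where it is left and ends at a hard stop.
- kit_drawer (a joint): how far the kit drawer is open, in m: 0 = fully home (front tight against the body), up to 0.07 open; the start lies between 0.035 and 0.06.
- setting_stand: low grey steel box with an aluminium top plate, 190 mm long (local x) x 90 mm wide (local y) x 50 mm high, fixed to the table; origin at the centre of its underside; the drawer comes out of its local -x end, the end that faces the robot's left. On the top plate stand a thick spindle and a thin pin, 140 mm apart on the long axis.
- spindle_tip (a point): centre of the top of the thick spindle (18 mm diameter, 12 mm above the top plate, 62 mm above the table; 60 mm from the stand's centre toward the drawer); axes as the stand's.
- pin_tip (a point): centre of the top of the thin pin (7 mm diameter, 12 mm above the top plate, 62 mm above the table; 80 mm from the stand's centre away from the drawer); axes as the stand's.
- lever_balance (a point): balance point of the roll lever (seen from above, its centre of mass), in the bar 12 mm above the underside, 42 mm from the boss centre. Local x runs along the bar from boss to eye, z up. Bright ground flats 30 mm long on both sides of the bar mark it; grip there, across the bar (12 mm, along local y).
- lever_boss (a point): centre of the lever's big boss (44 mm diameter, 30 mm high, 24 mm bore) at its underside; 42 mm from the balance point along the lever's local -x; axes as the lever's.
- lever_eye (a point): centre of the lever's small eye (22 mm diameter, 24 mm high, 10 mm bore) at its underside; 98 mm from the balance point along the lever's local +x; axes as the lever's.
- ferrule_cap: bystander: round stainless cap, 50 mm diameter, 10 mm high, origin under its centre
- wrench: bystander: flat steel combination wrench, 190 x 31 x 6 mm, origin under its centre, long along its local y
- tape_roll: bystander: roll of brown packing tape lying flat, 101 mm diameter, 48 mm high, origin under its centre
- roll_lever: the loose roll lever, dark cast steel, 0.28 to 0.56 kg, lying flat: big bored boss, bar 12 mm wide with its top 23 mm above the table, small eye 140 mm from the boss. Its origin is at point lever_boss, with the same axes

How it is judged (in metres and radians):
On the way, in this order (a step that is already met when the one before it is completed fails the run):
1. the kit drawer is fully home (value of joint kit_drawer below 0.004 m), for 0.2 s.
2. the lever is lifted clear of the table in the fingers, held at its balance point (height (world z) of lever_balance above 0.05 m and contact force between the fingers and roll_lever above 1 N and horizontal distance between the grasp point and lever_balance below 0.016 m), for 0.2 s.
At the end, for the whole second after the job is handed in: Drawer home within 4 mm; lever at rest in the fingers, gripped within 16 mm of its balance point, tilted under 5 degrees, boss within 12 mm of the spindle and eye within 15 mm of the pin (sideways), underside 10 to 80 mm above their tips, not touching the stand (value of joint kit_drawer below 0.004 m and horizontal distance between lever_boss and spindle_tip below 0.012 m and horizontal distance between lever_eye and pin_tip below 0.015 m and z of lever_boss in the frame of spindle_tip between 0.01 and 0.08 m and z of lever_eye in the frame of pin_tip above 0.01 m and angle between lever_balance's own z axis and vertical below 0.09 rad and horizontal distance between the grasp point and lever_balance below 0.016 m and contact force between the fingers and roll_lever above 1 N and contact force between roll_lever and setting_stand below 0.3 N and linear speed of roll_lever below 0.03 m/s and angular speed of roll_lever below 0.2 rad/s); the arm keeps its last pose, push and grip.
It fails at once if the lever touches the setting stand or its drawer (contact force between roll_lever and setting_stand above 1 N).
It fails at once if a bystander is moved more than 20 mm (distance of any of ferrule_cap, wrench, tape_roll from where it was at the start of the episode above 0.02 m).
It also fails if it takes over 56 s, if anything falls off the work surface, if the arm or the gripper's body presses on something with over 40 N, if the wrist force passes 120 N, or if a joint passes its speed limit or range.

ROBOT

A 6-joint arm with a two-finger parallel gripper is mounted at the origin on a cart in front of the work surface, level with it; the furniture and walls round the work are solid. World frame = base frame: x ahead of the robot, y to its left, z up, the work surface at z = 0. Lengths are in mm, angles in rad, forces in N, time in s.
With the tool pointing down it reaches from about 300 to 950 mm from the base axis. Payload 3.1 kg.
Tool frame: the origin (TCP) lies midway between the tips of the shut fingers; the grasp point (between the pads) lies 19 mm behind it; z points along the fingers, y is the direction in which the jaws open and shut (so a half turn about z gives the same grasp; the last joint's range is limited). The gripper opens to 85 mm and grips with 20 to 120 N. Pads are 22 mm wide; open, the fingers measure 114 mm over their backs; the gripper's body (76 mm by 85 mm) begins 54 mm behind the grasp point. The pads swing forward as they close: fully open they stand 13 mm farther back than shut.
Start: joints at [-1.299, 0.308, 1.634, -0, 1.2, -0.07], TCP at [209.463, -588.861, 202.372] pointing down, gripper open.
Joint ranges: [-3.06, 3.06], [-0.79, 1.96], [0.05, 2.63], [-1.19, 4.34], [0.05, 2.64], [-2.94, 2.94]. Speed limits (rad/s): [2.79, 2.79, 3.14, 3.14, 3.14, 3.14].

INTERFACE

Orientations are given as a rotation vector (axis times angle).
In Python, from plant import get_state, get_image, camera_info, hand_in, cut_out, mark_of gives the robot as it stands.
- The arm moves only by the tool carry_out, never from a script. Its argument "commands" is a list of rows, each a list of 4 numbers: the shift along the tool's x, y, z in m, then the turn about the tool's z in degrees. A call has 1 to 20 rows; each row shifts and turns the pose as measured when the row begins, along the tool's axes as they then stand; what a row does not reach is not made up. A row lasts 1/8 s, in which the tool goes at most 62.5 mm and 10.7 degrees, less where a joint would pass 70% of its speed; a pose out of reach is approached as far as the arm can. A call is refused whole if a number of a shift passes 0.0625 or a number of a turn 10.7, either way. A call with a gripper value outside its range is refused whole. "grip" is the opening, from 0 (shut) to 1 (fully open), set as the call begins (left out, the last holds). The fingers move at their own pace and stop on an object; "force" is the grip in N (left out, the last holds). Time passes only in rows, so rows that do not move let the fingers close. It gives the time, the measured TCP pose, the force and the opening at its end, in the units of the state.
- get_state(): the state, without advancing time (a new reading comes with each control period).
- get_image(name): name is "scene" or "side" or "wrist"; returns the picture (384x512x3 uint8, red, green, blue); there is no depth.
- camera_info(name): a dict with "fx", "fy", "cx", "cy" (pixels), "dist" ([k1, k2, p1, p2, k3] as OpenCV has them; the pictures are not rectified), "R" (3x3) and "t" (3): a world point X has camera coordinates R X + t; the wrist camera has in their place "hand_eye" (4x4, takes a point from camera to tool coordinates, whose origin is the TCP and whose axes are the flange's). Camera axes: x right, y down, z forward; pixel columns grow to the right and rows downward; lengths in mm; the calibration is good to about 2 mm. A picture is of the moment at which its call begins: read the wrist's pose just before it. camera_info takes no time and is no camera call.
- hand_in(): hands the job in, once; it reports no verdict.
Trained networks look in the newest picture that a camera, given by its name, has taken for a name from the list of things; names that differ only in an ending like _2 or _b are one class to them, and where a whole thing is asked for, a point or a joint stands for the part that bears it (a point fixed in the world has none). Each returns a list of dicts, best first, with "confidence" (0 to 1); they miss things now and then, are a little off and sometimes report something else, mostly with a low value. They report only what shows in the picture. A call takes as long as a camera call.
- cut_out(name, camera): "region" (384x512 bool, what is visible of it).
- mark_of(name, camera): "location" ([x, y, z] in mm, in world coordinates, good to about 4 mm: a listed point, or the origin of a listed thing).
The state is a dict: "time": time; "qpos": joint angles; "dq": joint speeds; "joint_efforts": joint torques, N m; "tool_pos": TCP position; "eef_rot": TCP orientation; "force": force on the tool from outside, world axes, zero at the start; "wrist_torque": the same for the moment, N m; "grip_width": opening from 0.0 (shut) to 1.0 (fully open).
Only numpy, scipy, OpenCV 4.12 (cv2) and the standard library are available. Lean on these libraries where they do the work, as an engineer would, in place of code of your own. Each camera call takes 0.05 s, during which the arm holds its last target.

## Working session

There is one attempt and no reset: what is moved stays moved. The work goes in short steps, Python scripts to look and compute and a tool call to move; the robot and the scene stay as the last step left them, time stands still between calls to the robot, and variables do not carry over. Pictures are saved under pics/ and viewed, and the job is handed in when it is done.

Besides the shell and the picture viewer there is one more tool, called after "Emit:" as name(argument=value, ...), one argument or row to a line, values as JSON. carry_out: Moves the arm, as the interface text tells. Its arguments: {"type":"object","properties":{"commands":{"type":"array","items":{"type":"array","items":{"type":"number"}}},"grip":{"type":"number"},"force":{"type":"number"}},"required":["commands"]}

```bash
ls; mkdir -p pics
python3 - <<'E'
from plant import *
import cv2,numpy as np
s=get_state(); print({k:np.round(v,3) for k,v in s.items()})
for c in ["scene","side","wrist"]:
    im=get_image(c); cv2.imwrite(f"pics/{c}0.png",im[:,:,::-1])
    i=camera_info(c); print(c,{k:np.round(v,3).tolist() for k,v in i.items()})
for n in ["drawer_front","setting_stand","spindle_tip","pin_tip","lever_balance","lever_boss","lever_eye","ferrule_cap","wrench","tape_roll"]:
    for c in ["scene","side"]:
        print(n,c,[(np.round(d["location"],1).tolist(),round(d["confidence"],2)) for d in mark_of(n,c)][:2])
print(get_state()["time"])
E
```

```text
pics
{'time': np.float64(0.0), 'qpos': array([-1.299,  0.309,  1.635,  0.   ,  1.2  , -0.07 ]), 'dq': array([-0.   ,  0.002, -0.   , -0.001,  0.001, -0.001]), 'joint_efforts': array([-1.0000e-03, -4.1526e+01, -2.7667e+01, -0.0000e+00,  1.0000e-02,
        0.0000e+00]), 'tool_pos': array([ 209.249, -588.002,  201.131]), 'eef_rot': array([-3.094, -0.534,  0.   ]), 'force': array([-0.79 ,  0.457,  0.086]), 'wrist_torque': array([ 0.043, -0.007,  0.012]), 'grip_width': np.float64(1.003)}
scene {'fx': 496.584, 'fy': 496.584, 'cx': 252.772, 'cy': 186.553, 'dist': [-0.116, 0.0, 0.0, 0.0, 0.0], 'R': [[-0.902, -0.431, -0.021], [-0.257, 0.577, -0.775], [0.346, -0.694, -0.631]], 't': [482.965, 182.848, 1525.463]}
side {'fx': 489.808, 'fy': 489.808, 'cx': 245.505, 'cy': 188.194, 'dist': [-0.04, 0.0, 0.0, 0.0, 0.0], 'R': [[0.999, -0.036, 0.024], [-0.003, -0.601, -0.799], [0.044, 0.798, -0.6]], 't': [-532.314, 47.092, 1290.475]}
wrist {'fx': 296.326, 'fy': 296.326, 'cx': 255.507, 'cy': 191.823, 'dist': [-0.077, 0.0, 0.0, 0.0, 0.0], 'hand_eye': [[0.001, -0.957, -0.291, 74.154], [1.0, 0.001, 0.001, 
[... 437 characters left out ...]
58)]
pin_tip side [([472.3, -347.3, 63.5], 0.97)]
lever_balance scene [([475.2, 173.2, 15.6], 0.67)]
lever_balance side [([477.0, 172.4, 12.1], 0.65)]
lever_boss scene [([459.9, 211.1, -3.0], 0.73), ([475.1, 175.3, 15.1], 0.57)]
lever_boss side [([461.3, 208.9, -6.6], 0.6)]
lever_eye scene [([521.4, 78.5, 2.2], 0.66), ([462.4, 210.3, 0.3], 0.23)]
lever_eye side [([516.3, 81.2, -3.7], 0.58)]
ferrule_cap scene [([535.5, 10.8, -0.3], 0.45)]
ferrule_cap side [([536.9, 9.4, -1.9], 0.7), ([692.8, -351.7, 3.1], 0.28)]
wrench scene [([488.9, 364.1, 2.6], 0.49)]
wrench side [([488.6, 369.2, 1.6], 0.56)]
tape_roll scene [([695.7, -345.7, -3.6], 0.55)]
tape_roll side [([695.6, -348.9, 0.1], 0.76)]
1.15
```

View pics/scene0.png

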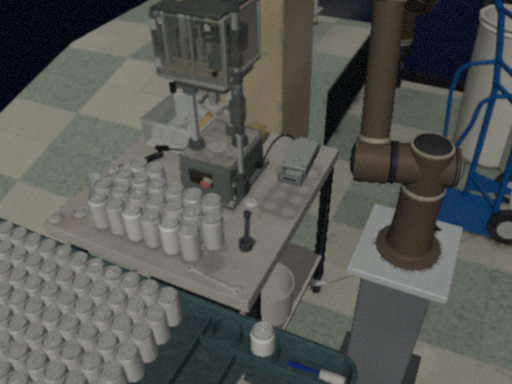

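View pics/side0.png

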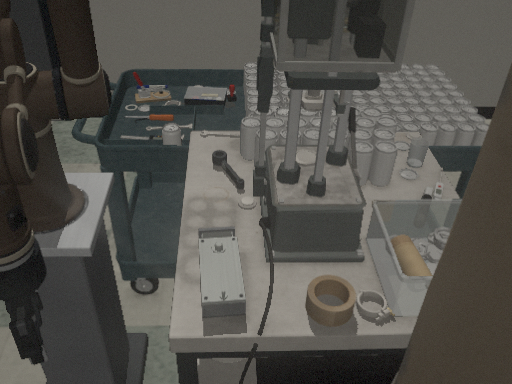

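View pics/wrist0.png

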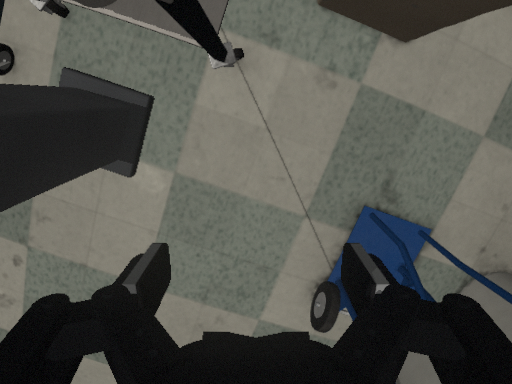

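The stand lies at about (220,270) in the side view, with its drawer end upward and toward the lever. The lever is at (228,170), the cap at (248,200), the wrench at (220,133) and the tape at (330,300). The marks agree with this layout. I'll write a planner helper and move toward the drawer.

```bash
cat > h.py <<'E'
from plant import *
import numpy as np,cv2
from scipy.spatial.transform import Rotation as Ro
def tool():
    s=get_state(); return np.array(s["tool_pos"]),Ro.from_rotvec(s["eef_rot"]).as_matrix(),s
def yawy(R): return np.degrees(np.arctan2(R[1,1],R[0,1]))
def plan(p,yy,target,ytarget,step=55,n=None):
    """rows; yy = world angle (deg) of tool y"""
    d=np.array(target)-p; dy=(ytarget-yy+180)%360-180
    n=n or int(max(np.ceil(np.linalg.norm(d)/step),np.ceil(abs(dy)/10),1))
    rows=[]
    for i in range(n):
        a=np.radians(yy+dy*i/n); ty=np.array([np.cos(a),np.sin(a),0]); tx=np.array([-ty[1],ty[0],0]) # x = y x z, z=down
        tx=np.cross(ty,[0,0,-1]); v=d/n
        rows.append([round(v@tx/1000,4),round(v@ty/1000,4),round(-v[2]/1000,4),round(-dy/n,1)])
    return rows
def pix2plane(c,uv,z,pose=None):
    i=camera_info(c); K=np.array([[i["fx"],0,i["cx"]],[0,i["fy"],i["cy"]],[0,0,1]])
    uv=np.array(uv,float).reshape(-1,1,2); q=cv2.undistortPoints(uv,K,np.array(i["dist"])).reshape(-1,2)
    r=np.c_[q,np.ones(len(q))]
    if c=="wrist":
        p,R=pose; H=np.array(i["hand_eye"]); o=R@H[:3,3]+p; w=r@(R@H[:3,:3]).T
    else:
        Rc=np.array(i["R"]); o=-Rc.T@np.array(i["t"]); w=r@Rc
    return o+w*((z-o[2])/w[:,2:3])
E
python3 - <<'E'
from h import *
p,R,s=tool(); print(p,yawy(R),R.round(3).tolist())
for r in plan(p,yawy(R),[455,-70,200],-5,step=55): print(r)
E
```

```text
[ 209.46034392 -588.8845366   202.39101446] -70.41675459885039 [[0.942, 0.335, -0.0], [0.335, -0.942, -0.0], [-0.0, 0.0, -1.0]]
[np.float64(0.0368), np.float64(-0.037), np.float64(0.0002), np.float64(-5.9)]
[np.float64(0.0405), np.float64(-0.0329), np.float64(0.0002), np.float64(-5.9)]
[np.float64(0.0437), np.float64(-0.0286), np.float64(0.0002), np.float64(-5.9)]
[np.float64(0.0464), np.float64(-0.0239), np.float64(0.0002), np.float64(-5.9)]
[np.float64(0.0486), np.float64(-0.019), np.float64(0.0002), np.float64(-5.9)]
[np.float64(0.0503), np.float64(-0.0138), np.float64(0.0002), np.float64(-5.9)]
[np.float64(0.0515), np.float64(-0.0085), np.float64(0.0002), np.float64(-5.9)]
[np.float64(0.0521), np.float64(-0.0032), np.float64(0.0002), np.float64(-5.9)]
[np.float64(0.0521), np.float64(0.0023), np.float64(0.0002), np.float64(-5.9)]
[np.float64(0.0516), np.float64(0.0077), np.float64(0.0002), np.float64(-5.9)]
[np.float64(0.0506), np.float64(0.013), np.float64(0.0002), np.float64(-5.9)]
```

Emit:
carry_out(
  commands=[
    [0.037,-0.037,0,-5.9],
    [0.04,-0.033,0,-5.9],
    [0.044,-0.029,0,-5.9],
    [0.046,-0.024,0,-5.9],
    [0.049,-0.019,0,-5.9],
    [0.05,-0.014,0,-5.9],
    [0.051,-0.008,0,-5.9],
    [0.052,-0.003,0,-5.9],
    [0.052,0.002,0,-5.9],
    [0.052,0.008,0,-5.9],
    [0.05,0.013,0,-5.9],
  ],
  grip=0,
)

```text
time: 2.52
tool_pos: [456.8, -57.7, 204.1]
eef_rot: [2.286, 2.137, 0.003]
force: [0.9, 0.0, 0.0]
grip_width: -0.0
```

Run:
```python
from h import *
p,R,s=tool(); im=get_image("wrist"); cv2.imwrite("pics/w1.png",im[:,:,::-1])
print(p,yawy(R),s["time"],s["grip_width"])
for n in ["drawer_front","spindle_tip","pin_tip","lever_balance","lever_boss","lever_eye"]:
        print(n,[(np.round(d["location"],1).tolist(),round(d["confidence"],2)) for d in mark_of(n,"wrist")][:2])
p,R,s=tool();print(p,yawy(R))
```

```text
[456.81465969 -57.68849045 204.11257228] -3.8544295670989768 2.525 -0.00044561433406399385
drawer_front [([455.9, -134.4, 25.1], 0.89)]
spindle_tip []
pin_tip []
lever_balance []
lever_boss []
lever_eye [([520.8, 80.9, -1.6], 0.57)]
[455.54163561 -60.36988409 203.53068371] -4.16662375041537
```

View pics/w1.png

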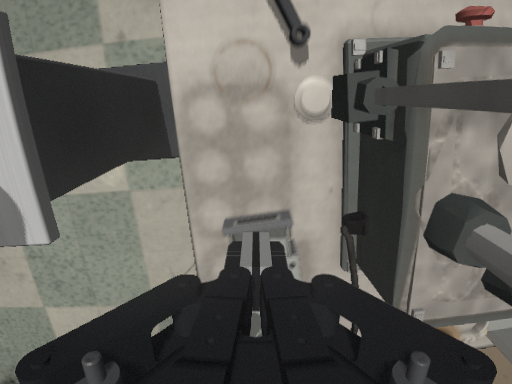

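The drawer front shows at about (257,220), and its marks agree at (454,-133). Next I descend in front of it.

Run:
```python
from h import *
p,R,s=tool()
print(pix2plane("wrist",[[222,217],[291,210],[225,235],[292,228]],40,(np.array([456.8,-57.7,204.1]),R)).round(1))
for r in plan(p,yawy(R),[450,-92,22],4.6,step=48): print([float(v) for v in r])
```

```text
[[ 413.1 -115.9   40. ]
 [ 497.3 -113.1   40. ]
 [ 414.2 -140.2   40. ]
 [ 497.7 -137.    40. ]]
[-0.008, -0.0008, 0.0454, -2.2]
[-0.008, -0.0011, 0.0454, -2.2]
[-0.0079, -0.0014, 0.0454, -2.2]
[-0.0078, -0.0017, 0.0454, -2.2]
```

Emit:
carry_out(
  commands=[
    [-0.006,0,0.045,-2.2],
    [-0.007,0,0.045,-2.2],
    [-0.008,-0.001,0.045,-2.2],
    [-0.008,-0.001,0.045,-2.2],
  ],
  grip=0,
)

```text
time: 3.38
tool_pos: [460.5, -99.3, 25.2]
eef_rot: [2.12, 2.284, 0.011]
force: [0.6, 0.5, -0.2]
grip_width: 0.002
```

Run:
```python
from h import *
p,R,s=tool()
print(p,yawy(R),s["force"])
```

```text
[460.54031196 -99.31021241  25.22658501] 4.280317237342873 [ 0.63758377  0.46880599 -0.17440682]
```

Emit:
carry_out(
  commands=[
    [-0.012,-0.008,0,0],
    [-0.01,0,0,0],
    [-0.01,0,0,0],
    [-0.01,0,0,0],
    [-0.01,0,0,0],
  ],
)

```text
time: 4.0
tool_pos: [456.0, -158.8, 28.4]
eef_rot: [2.127, 2.274, 0.011]
force: [1.1, -0.9, 0.3]
grip_width: 0.002
```

Run:
```python
from h import *
p,R,s=tool()
print(p,yawy(R),s["force"])
im=get_image("side"); cv2.imwrite("pics/s1.png",cv2.resize(im[180:340,150:350,::-1],None,fx=4,fy=4)[:600,:800])
p,R,s=tool()
print(p,yawy(R),s["force"])
```

```text
[ 455.97107777 -158.79485906   28.44981562] 3.838843976268033 [ 1.08492849 -0.85448606  0.28308412]
[ 456.70731191 -159.99975201   28.67325218] 3.828548611547173 [ 1.6909878  -1.06298176  0.30927809]
```

View pics/s1.png

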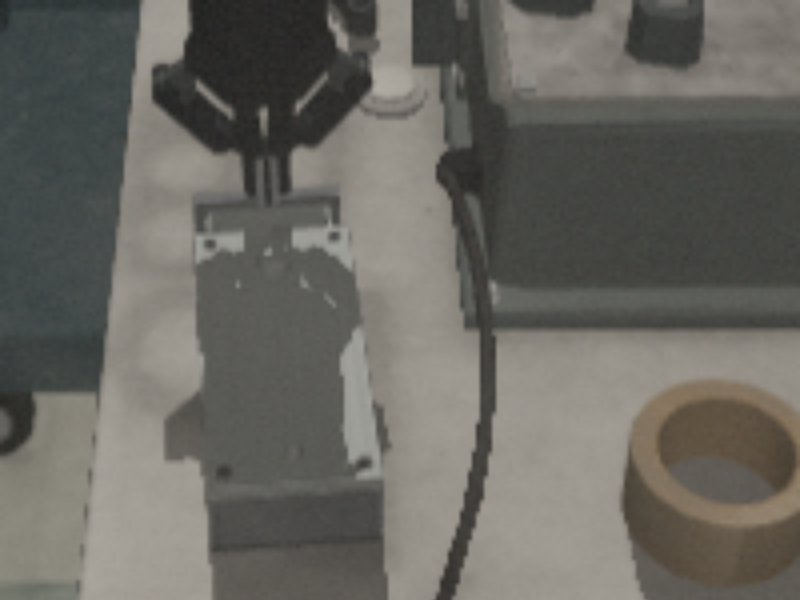

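The fingers are on the drawer front. It's about 15–20 mm open, with the front at rows 195–230 in the crop. I keep pushing gently until it stops.

Emit:
carry_out(
  commands=[
    [-0.007,0,0.002,0],
    [-0.006,0,0.002,0],
    [-0.005,0,0.001,0],
  ],
)

```text
time: 4.42
tool_pos: [458.5, -178.9, 24.2]
eef_rot: [2.125, 2.273, 0.011]
force: [-0.4, 0.8, 0.3]
grip_width: -0.001
```

Emit:
carry_out(
  commands=[
    [-0.003,0,0,0],
    [-0.003,0,0,0],
  ],
)

```text
time: 4.68
tool_pos: [458.5, -185.0, 23.7]
eef_rot: [2.126, 2.274, 0.011]
force: [0.3, -0.8, -0.0]
grip_width: 0.001
```

Run:
```python
from h import *
im=get_image("side"); cv2.imwrite("pics/s2.png",cv2.resize(im[200:300,170:270,::-1],None,fx=6,fy=6))
p,R,s=tool()
print(p,yawy(R),s["force"],s["joint_efforts"])
print(mark_of("drawer_front","side")[:2])
```

```text
[ 458.66550521 -185.41767635   23.80097074] 3.8665376301145455 [ 0.63044069 -0.27804693 -0.24686052] [ 2.93056872e-01 -3.33984017e+01 -1.93792641e+01  3.71038599e-02
 -4.38794272e-02 -8.81457003e-03]
[{'location': [454.5, -131.9, 24.1], 'confidence': 0.5}]
```

View pics/s2.png

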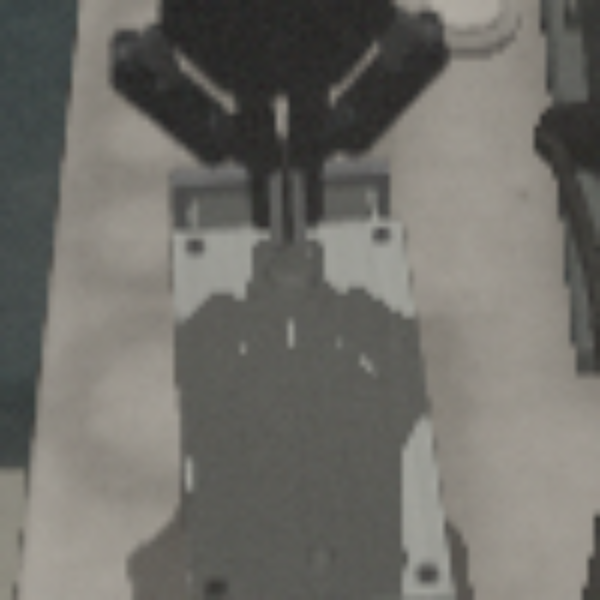

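Run:
```python
from h import *
i=camera_info("side"); R=np.array(i["R"]);K=np.array([[i["fx"],0,i["cx"]],[0,i["fy"],i["cy"]],[0,0,1]])
def pr(X): return cv2.projectPoints(np.array(X,float).reshape(-1,1,3),cv2.Rodrigues(R)[0],np.array(i["t"]),K,np.array(i["dist"]))[0].reshape(-1,2).round(1).tolist()
print(pr([[458.5,-185,24],[458.5,-185,60],[454,-132,40],[454,-175,40],[454,-175,50],[459,-210,62]]))
print(get_state()["time"])
im=get_image("scene"); cv2.imwrite("pics/c2.png",im[:,:,::-1])
im=get_image("wrist"); cv2.imwrite("pics/w2.png",im[:,:,::-1])
im=cv2.imread("pics/side0.png"); cv2.imwrite("pics/s0c.png",cv2.resize(im[200:300,170:270],None,fx=6,fy=6))
```

```text
[[217.0, 247.0], [216.8, 235.6], [215.3, 226.9], [215.0, 239.0], [215.0, 235.9], [216.9, 242.4]]
4.775
```

View pics/s0c.png

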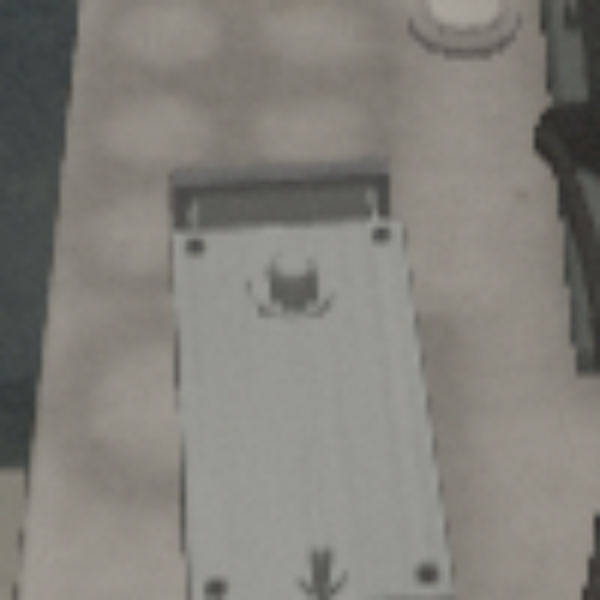

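View pics/w2.png

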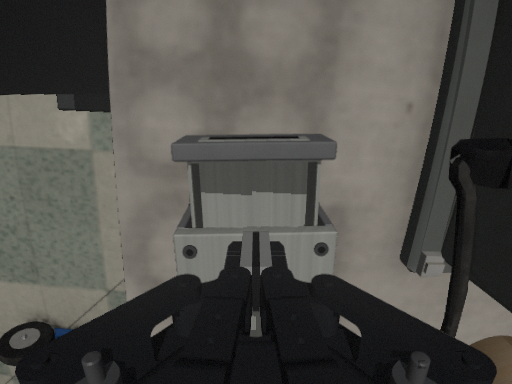

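View pics/c2.png

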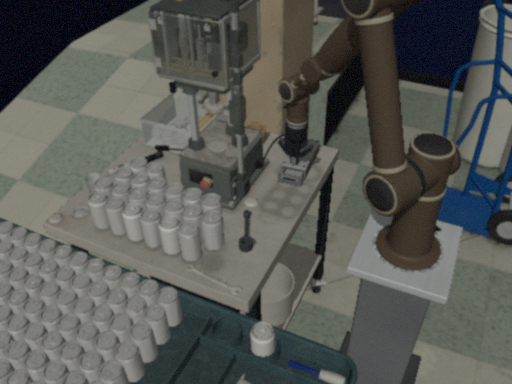

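The wrist view shows that the drawer has not moved: its front is at (255,150), and the fingers hang over the plate edge at (255,240). That disagrees with the reported TCP z of 24 mm, so I'll check the pose against the cameras.

Run:
```python
from h import *
p,R,s=tool(); print(p,R.round(3).tolist(),s["qpos"].round(4) if hasattr(s["qpos"],'round') else s["qpos"],s["force"],s["time"])
i=camera_info("wrist"); K=np.array([[i["fx"],0,i["cx"]],[0,i["fy"],i["cy"]],[0,0,1]]);H=np.array(i["hand_eye"])
u=np.array([0.08,-0.997]); v=np.array([0.997,0.08]); o=np.array([461,-270.])
def P(a,b,z): return np.r_[o+a*u+b*v,z]
X=np.array([P(-95,-45,50),P(-95,45,50),P(-138,-44,40),P(-138,44,40)])
Rc=(R@H[:3,:3]).T; t=-Rc@(R@H[:3,3]+p)
print(cv2.projectPoints(X,cv2.Rodrigues(Rc)[0],t,K,np.array(i["dist"]))[0].reshape(-1,2).round(1).tolist())
uv=np.array([[175,229],[335,228],[173,143],[335,141]],float)
# TCP from its own: solve position holding orientation
from scipy.optimize import least_squares
f=lambda q:(cv2.projectPoints(X,cv2.Rodrigues(Rc)[0],-Rc@(R@H[:3,3]+q),K,np.array(i["dist"]))[0].reshape(-1,2)-uv).ravel()
r=least_squares(f,p); print(r.x,r.fun.round(1))
```

```text
[ 458.62360423 -184.96568876   23.91475317] [[-0.067, 0.997, 0.026], [0.998, 0.067, -0.015], [-0.017, 0.025, -1.0]] [-0.4704  0.3019  2.073  -0.0022  0.7365 -0.536 ] [-0.1602804   0.68975822 -0.29580981] 4.875
[[164.3, 230.5], [332.1, 227.0], [162.6, 147.1], [330.5, 144.3]]
[ 454.70782589 -185.10519692   27.96344755] [-1.6 -1.5  2.  -4.  -1.   3.   0.6  2.4]
```

Emit:
carry_out(
  commands=[
    [0.03,0,0,0],
    [0.03,0,0,0],
    [0.026,0,0,0],
    [0,0,0,0],
  ],
)

```text
time: 5.38
tool_pos: [453.2, -97.2, 22.8]
eef_rot: [2.125, 2.272, 0.012]
force: [0.4, 0.1, -0.1]
grip_width: -0.004
```

Run:
```python
from h import *
p,R,s=tool(); print(p,yawy(R),s["force"],s["time"],np.round(s["qpos"],4))
a=get_image("side"); b=get_image("scene")
p,R,s=tool(); print(p)
for c,im in(("side",a),("scene",b)):
    i=camera_info(c);K=np.array([[i["fx"],0,i["cx"]],[0,i["fy"],i["cy"]],[0,0,1]])
    q=cv2.projectPoints(np.array([p,p+[0,0,25]]),cv2.Rodrigues(np.array(i["R"]))[0],np.array(i["t"]),K,np.array(i["dist"]))[0].reshape(-1,2); print(c,q.round(1).tolist())
    u,v=q[0].astype(int)
    cr=im[v-50:v+50,u-50:u+50,::-1]; cv2.imwrite(f"pics/{c}3.png",cv2.resize(cr,None,fx=6,fy=6,interpolation=cv2.INTER_NEAREST)); print(u-50,v-50)
```

```text
[453.20551669 -97.19163705  22.77669948] 3.82198426253966 [ 0.36380708  0.10096268 -0.11571472] 5.375 [-0.3002  0.2542  2.143  -0.0102  0.7136 -0.3591]
[454.20321177 -98.73697052  23.14046651]
side [[215.6, 223.1], [215.5, 215.4]]
165 173
scene [[285.7, 184.0], [285.9, 178.4]]
235 133
```

View pics/side3.png

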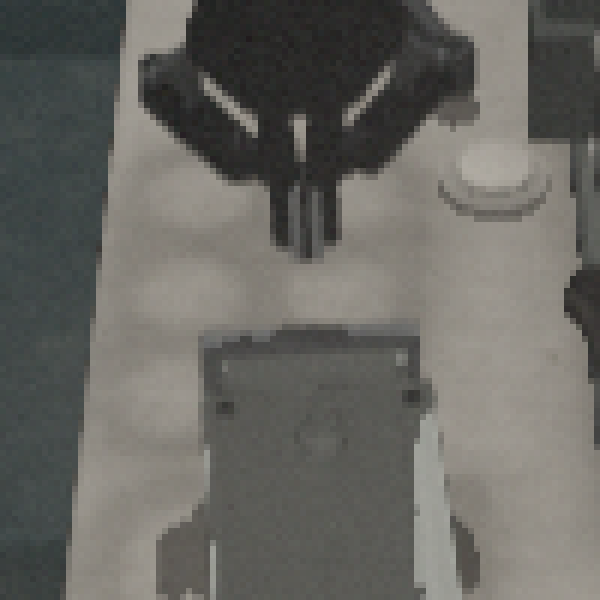

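View pics/scene3.png

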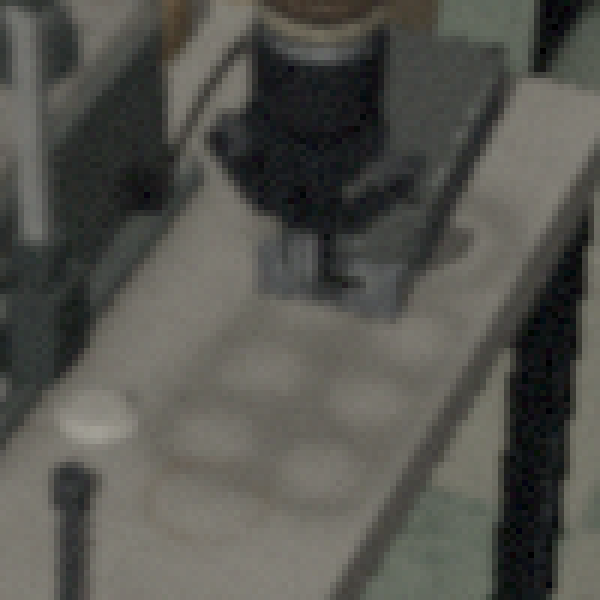

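Run:
```python
from h import *
from scipy.optimize import least_squares
obs={"side":(216.3,216),"scene":(289.2,180.8)}
def f(X):
    o=[]
    for c,uv in obs.items():
        i=camera_info(c);K=np.array([[i["fx"],0,i["cx"]],[0,i["fy"],i["cy"]],[0,0,1]])
        o+=list(cv2.projectPoints(X.reshape(1,3),cv2.Rodrigues(np.array(i["R"]))[0],np.array(i["t"]),K,np.array(i["dist"]))[0].ravel()-uv)
    return o
r=least_squares(f,np.array([454.,-98,30])); print(r.x,np.round(r.fun,2))
```

```text
[451.36694487 -97.33397809  43.05286624] [-1.96  0.59 -2.76 -0.84]
```

Triangulating from two views puts the fingertips at z≈43–45, while the TCP is reported at 23. The real tips are about 20 mm shorter than reported, so the fingers passed over the 40 mm drawer front. I'll lower by 22 mm and push again.

Emit:
carry_out(
  commands=[
    [0,0,0.011,0],
    [0,0,0.011,0],
    [0,0,0,0],
  ],
)

```text
time: 5.85
tool_pos: [455.4, -101.1, -0.4]
eef_rot: [2.128, 2.265, 0.012]
force: [-0.6, 0.4, 0.0]
grip_width: 0.001
```

Run:
```python
from h import *
p,R,s=tool(); print(p,yawy(R),s["force"],s["time"])
a=get_image("side"); cv2.imwrite("pics/side4.png",cv2.resize(a[173:273,165:265,::-1],None,fx=6,fy=6))
```

```text
[ 4.55404908e+02 -1.01127405e+02 -4.02517791e-01] 3.597638735848947 [-0.62976472  0.41247793  0.01924544] 5.85
```

View pics/side4.png

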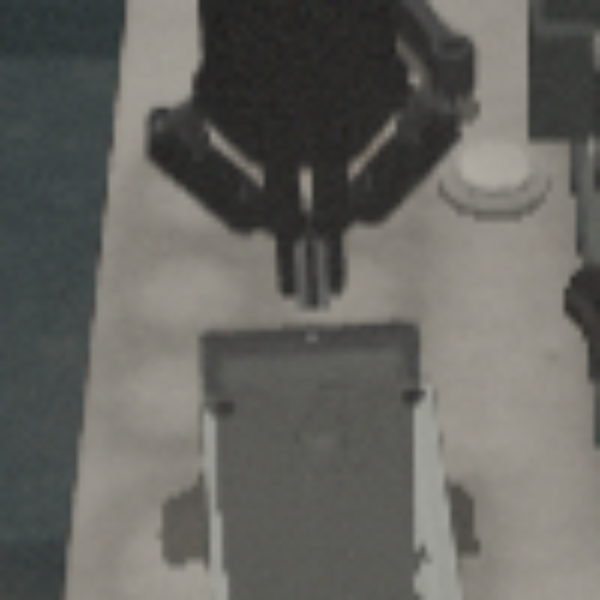

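Emit:
carry_out(
  commands=[
    [-0.01,0,0,0],
    [-0.01,0,0,0],
    [-0.008,0,0,0],
    [-0.008,0,0,0],
  ],
)

```text
time: 6.4
tool_pos: [458.2, -138.6, 0.5]
eef_rot: [2.13, 2.265, 0.015]
force: [1.4, 2.1, -1.1]
grip_width: 0.0
```

Run:
```python
from h import *
p,R,s=tool(); print(p,yawy(R),s["force"],s["time"])
a=get_image("side"); cv2.imwrite("pics/side5.png",cv2.resize(a[173:273,165:265,::-1],None,fx=6,fy=6))
```

```text
[ 458.18205337 -138.5500632     0.53219115] 3.5282578770246285 [ 1.39944095  2.13284925 -1.1431539 ] 6.4
```

View pics/side5.png

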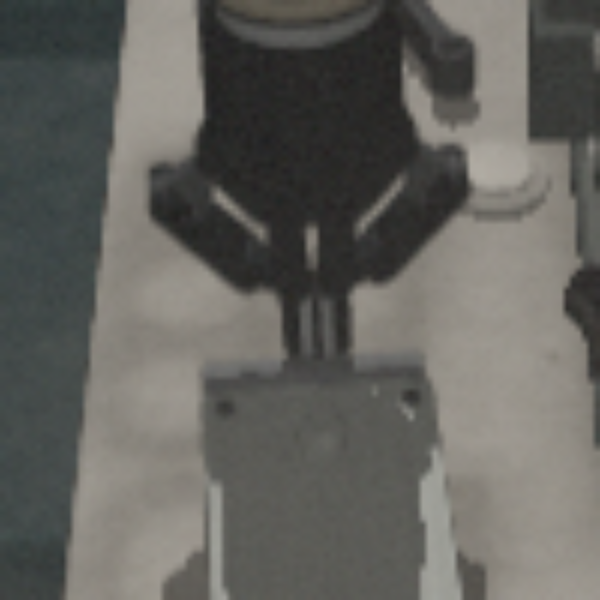

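Now the drawer is moving; its front is at crop row 360 (it was 330) with about 2 N of resistance. I continue.

Emit:
carry_out(
  commands=[
    [-0.008,-0.002,0,0],
    [-0.006,0,0,0],
    [-0.005,0,0,0],
  ],
)

```text
time: 6.82
tool_pos: [457.7, -157.6, 1.1]
eef_rot: [2.135, 2.263, 0.02]
force: [5.4, 20.7, 4.0]
grip_width: -0.002
```

Run:
```python
from h import *
p,R,s=tool(); print(p,yawy(R),s["force"],s["time"])
a=get_image("side"); cv2.imwrite("pics/side6.png",cv2.resize(a[173:273,165:265,::-1],None,fx=6,fy=6))
p,R,s=tool(); print(p,yawy(R),s["force"],s["time"])
```

```text
[ 457.73861547 -157.64312799    1.11371125] 3.347423148296854 [ 5.38040076 20.65728794  4.02188559] 6.825
[ 457.80812302 -157.43971793    1.16880349] 3.322236991802627 [ 3.10409705 10.77238235  1.55047756] 6.875
```

View pics/side6.png

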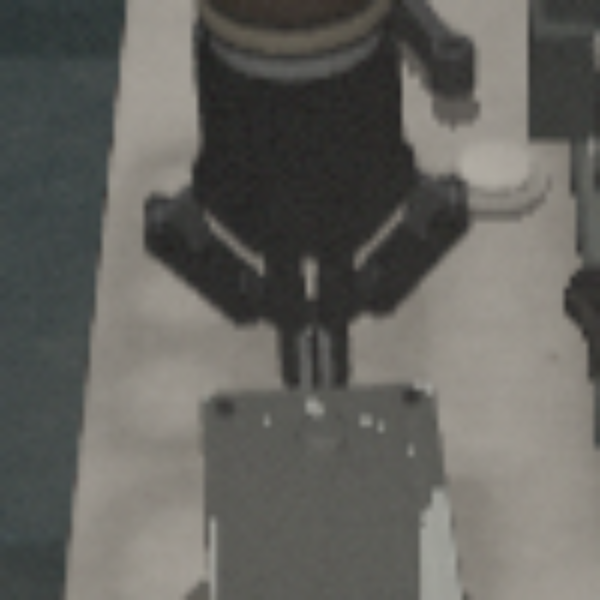

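The drawer's front is flush with the plate at crop row 390, and the force rose to about 20 N at the stop. One tiny seating press, then I retreat and head for the lever.

Emit:
carry_out(
  commands=[
    [-0.001,0,0,0],
    [0,0,0,0],
    [0.03,0,-0.02,0],
    [0.03,0,-0.05,0],
  ],
)

```text
time: 7.38
tool_pos: [449.4, -97.7, 68.9]
eef_rot: [2.143, 2.265, 0.014]
force: [1.0, -0.6, -0.3]
grip_width: -0.002
```

Run:
```python
from h import *
p,R,s=tool(); print(p,yawy(R),s["force"],s["time"])
for r in plan(p,yawy(R),[485,115,190],25,step=55): print([float(v) for v in r])
```

```text
[449.40137095 -97.65731704  68.86845265] 3.153196830674564 [ 1.03884516 -0.63724098 -0.33387164] 7.375
[0.0421, 0.0094, -0.0242, -4.4]
[0.0412, 0.0126, -0.0242, -4.4]
[0.0402, 0.0157, -0.0242, -4.4]
[0.0388, 0.0187, -0.0242, -4.4]
[0.0373, 0.0216, -0.0242, -4.4]
```

Emit:
carry_out(
  commands=[
    [0.042,0.009,-0.024,-4.4],
    [0.041,0.013,-0.024,-4.4],
    [0.04,0.016,-0.024,-4.4],
    [0.039,0.019,-0.024,-4.4],
    [0.034,0.02,-0.024,-4.4],
    [0,0,0,0],
  ],
)

```text
time: 8.12
tool_pos: [486.6, 114.4, 197.7]
eef_rot: [1.642, 2.627, 0.006]
force: [-0.9, -0.3, -0.9]
grip_width: 0.001
```

Run:
```python
from h import *
p,R,s=tool(); im=get_image("wrist"); cv2.imwrite("pics/w5.png",im[:,:,::-1])
print(p,yawy(R),s["time"],R.round(3).tolist())
for n in ["lever_balance","lever_boss","lever_eye"]:
        print(n,[(np.round(d["location"],1).tolist(),round(d["confidence"],2)) for d in mark_of(n,"wrist")][:2])
print([(np.round(d["location"],1).tolist(),round(d["confidence"],2)) for d in mark_of("drawer_front","scene")][:2])
a=get_image("side"); print([(np.round(d["location"],1).tolist(),round(d["confidence"],2)) for d in mark_of("drawer_front","side")][:2])
cv2.imwrite("pics/side7.png",cv2.resize(a[173:273,165:265,::-1],None,fx=6,fy=6))
p,R,s=tool(); print(p,yawy(R))
```

```text
[486.56086007 114.43000826 197.65116744] 26.01545227251922 8.125 [[-0.437, 0.898, 0.04], [0.899, 0.438, -0.02], [-0.035, 0.027, -0.999]]
lever_balance [([475.0, 171.3, 12.3], 0.86)]
lever_boss []
lever_eye []
[([454.2, -131.5, 21.0], 0.8)]
[]
[483.18875615 111.51709128 193.71460281] 25.683132910615083
```

View pics/w5.png

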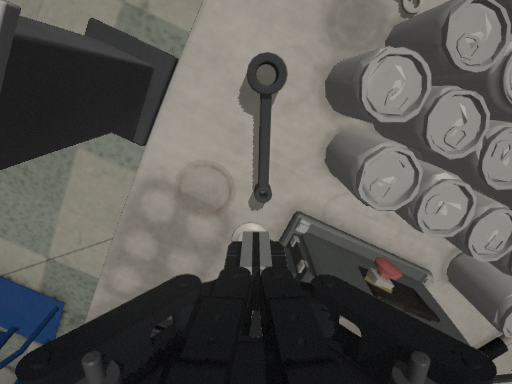

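View pics/side7.png

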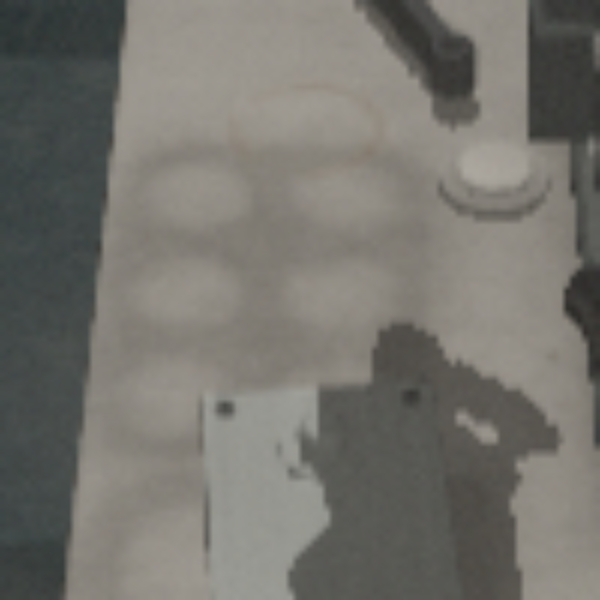

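The drawer is home. In the wrist view the lever's boss bore is at (266,72) and its eye at (263,192).

Run:
```python
from h import *
R=np.array([[-0.437, 0.898, 0.04], [0.899, 0.438, -0.02], [-0.035, 0.027, -0.999]]);p=np.array([486.6,114.4,197.7])
b=pix2plane("wrist",[[266,72]],30,(p,R))[0]; e=pix2plane("wrist",[[263.5,192]],24,(p,R))[0]
print(b,e,np.linalg.norm((b-e)[:2]),np.degrees(np.arctan2(*(e-b)[1::-1])), b+(e-b)*.3)
p,R,s=tool();print(p,yawy(R),s["time"])
```

```text
[456.91044514 211.00406488  30.        ] [516.20407478  86.81064265  24.        ] 137.621730265533 -64.47880426455318 [474.69853403 173.74603821  28.2       ]
[483.18875615 111.51709128 193.71460281] 25.683132910615083 8.475
```

Run:
```python
from h import *
p,R,s=tool()
print(pix2plane("wrist",[[326,95],[330,155]],0,(np.array([486.6,114.4,197.7]),R)).round(0))
for r in plan(p,yawy(R),[475.5,172.5,60],25,step=50): print([float(v) for v in r])
```

```text
[[533. 222.   0.]
 [573. 160.   0.]]
[0.0194, 0.0065, 0.0446, 0.2]
[0.0195, 0.0064, 0.0446, 0.2]
[0.0195, 0.0063, 0.0446, 0.2]
```

Emit:
carry_out(
  commands=[
    [0.019,0.006,0.044,0.2],
    [0.019,0.006,0.044,0.2],
    [0.019,0.006,0.042,0.2],
    [0,0,0,0],
  ],
  grip=0.5,
  force=60,
)

```text
time: 8.98
tool_pos: [480.4, 165.1, 58.8]
eef_rot: [1.675, 2.612, -0.002]
force: [-0.4, -0.9, -0.6]
grip_width: 0.497
```

Run:
```python
from h import *
p,R,s=tool(); im=get_image("wrist"); cv2.imwrite("pics/w6.png",im[:,:,::-1])
print(p,yawy(R),s["time"],R.round(3).tolist(),s["force"],s["grip_width"])
a=get_image("side")
cv2.imwrite("pics/side8.png",cv2.resize(a[110:210,175:275,::-1],None,fx=6,fy=6))
p,R,s=tool(); print(p,yawy(R))
```

```text
[480.40564139 165.13682755  58.84312216] 24.681041128725425 8.975 [[-0.417, 0.908, 0.032], [0.908, 0.417, -0.023], [-0.034, 0.02, -0.999]] [-0.35763988 -0.91784387 -0.60499384] 0.49695638045191715
[484.59722442 165.51583509  62.79039482] 24.636957444678792
```

View pics/w6.png

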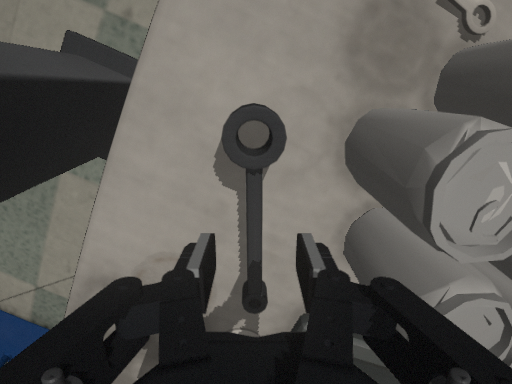

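View pics/side8.png

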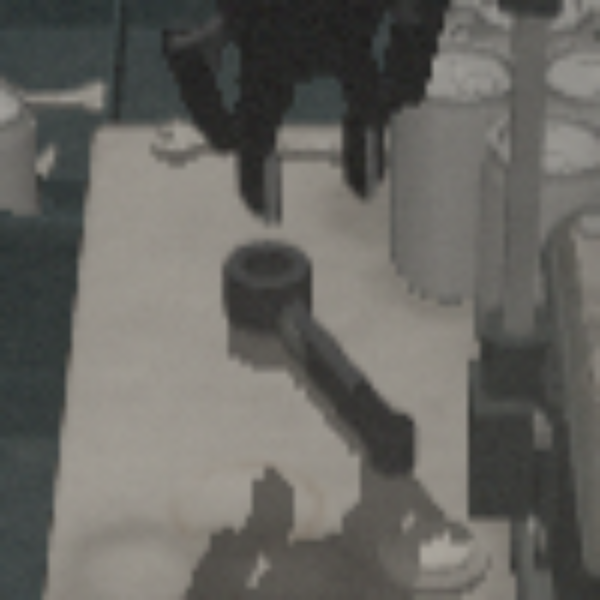

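Run:
```python
from h import *
R=np.array([[-0.417, 0.908, 0.032], [0.908, 0.417, -0.023], [-0.034, 0.02, -0.999]])
for z in (55,59,65):
    p=np.array([0,0,z])
    b=pix2plane("wrist",[[254,135]],30,(p,R))[0]; e=pix2plane("wrist",[[255,294]],24,(p,R))[0]
    m=b+.3*(e-b); print(z,np.linalg.norm((b-e)[:2]),(R.T@(b-p)).round(1),(R.T@(e-p)).round(1),"bal tool",(R.T@(m-p)).round(1))
```

```text
55 129.47999406584643 [53.8 -1.2 23.1] [-75.3  -0.4  33.6] bal tool [15.1 -0.9 26.3]
59 132.05562372635544 [53.4 -1.2 27.2] [-78.3  -0.4  37.7] bal tool [13.9 -0.9 30.3]
65 135.91906825567105 [52.8 -1.2 33.2] [-82.8  -0.4  43.9] bal tool [12.1 -1.  36.4]
```

The lever bar lies along the jaw midline (column 254), with its boss at (254,135) and its eye at (255,295). The balance point is about 11 mm ahead in tool x. I correct that and descend in stages.

Emit:
carry_out(
  commands=[
    [0.011,-0.001,0.015,0],
    [0,0,0.02,0],
    [0,0,0.015,0],
    [0,0,0,0],
  ],
)

```text
time: 9.57
tool_pos: [486.6, 174.9, 15.9]
eef_rot: [1.672, 2.596, 0.021]
force: [0.1, 0.5, -0.0]
grip_width: 0.502
```

Run:
```python
from h import *
p,R,s=tool(); im=get_image("wrist"); cv2.imwrite("pics/w7.png",im[:,:,::-1])
print(p,yawy(R),s["time"],R.round(3).tolist(),s["force"],s["grip_width"])
a=get_image("side")
cv2.imwrite("pics/side9.png",cv2.resize(a[110:210,175:275,::-1],None,fx=6,fy=6))
p,R,s=tool(); print(p,yawy(R))
```

```text
[486.59415193 174.8765614   15.93654315] 24.46559979324889 9.575 [[-0.412, 0.909, 0.052], [0.91, 0.414, -0.017], [-0.037, 0.04, -0.998]] [ 0.06525721  0.4951198  -0.034472  ] 0.502228371532343
[487.76331004 175.27084517  17.04274318] 24.471925490811902
```

View pics/w7.png

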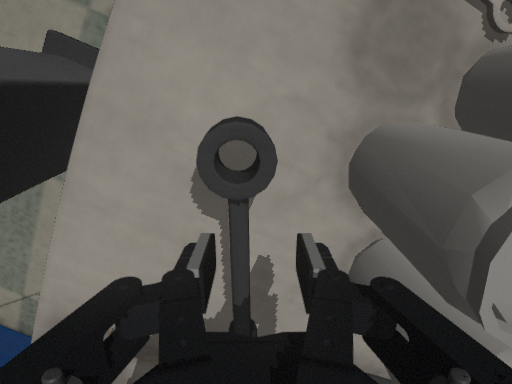

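View pics/side9.png

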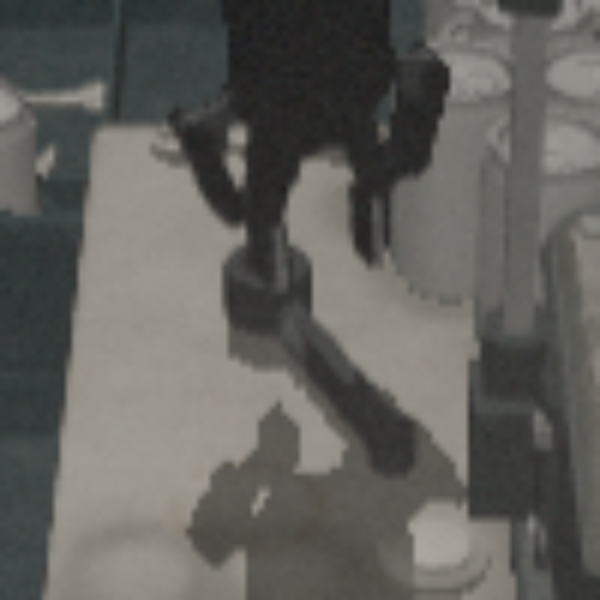

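Run:
```python
from h import *
p,R,s=tool()
for z in (16,24):
    p=np.array([0,0,z])
    b=pix2plane("wrist",[[237.5,156]],30,(p,R))[0]; e=pix2plane("wrist",[[239,250],[241,310]],23,(p,R))
    print(z,(R.T@(b-p)).round(1),((e-p)@R).round(1))
```

```text
16 [ 47.1  -9.7 -16.2] [[-13.3 -10.3  -7. ]
 [-60.   -9.9  -5.2]]
24 [ 45.6 -10.2  -8.2] [[-17.7 -10.8   1.2]
 [-66.7 -10.3   3.1]]
```

Emit:
carry_out(
  commands=[
    [0.004,-0.01,0.01,0],
    [0,0,0.005,0],
  ],
)

```text
time: 9.93
tool_pos: [478.2, 174.8, 2.0]
eef_rot: [1.671, 2.594, 0.027]
force: [-0.0, 0.1, -0.5]
grip_width: 0.503
```

Run:
```python
from h import *
im=get_image("side")
p,R,s=tool(); im=get_image("wrist"); cv2.imwrite("pics/w8.png",im[:,:,::-1])
print(p,yawy(R),s["time"],R.round(3).tolist(),s["force"],s["grip_width"])
p,R,s=tool(); print(p,yawy(R))
```

```text
[479.00750626 174.92256281   1.9021675 ] 24.465301463194624 9.975 [[-0.412, 0.909, 0.058], [0.91, 0.414, -0.016], [-0.038, 0.046, -0.998]] [ 0.99486225 -0.14482213 -0.51106798] 0.499788648314658
[479.55772598 175.03588033   2.32097566] 24.466390664948637
```

View pics/w8.png

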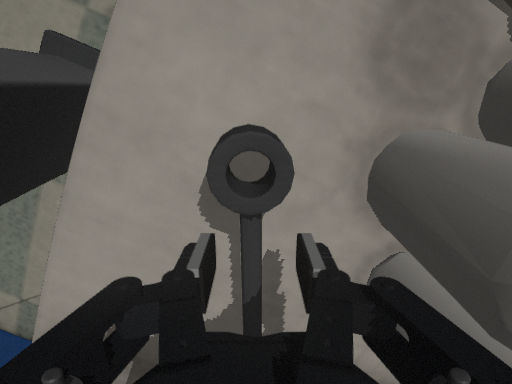

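Run:
```python
from h import *
p,R,s=tool(); print(np.round(s["qpos"],4))
for z in (2,6,10):
    p=np.array([0,0,z])
    b=pix2plane("wrist",[[250,171]],30,(p,R))[0]; e=pix2plane("wrist",[[251,240],[253,310]],23,(p,R))
    print(z,(R.T@(b-p)).round(1),((e-p)@R).round(1))
```

```text
[ 0.286   0.3586  2.0562 -0.0501  0.6758 -0.1018]
2 [ 42.1  -2.8 -29.8] [[  0.6  -2.6 -21.2]
 [-48.5  -1.6 -19.3]]
6 [ 41.1  -2.9 -25.8] [[ -1.4  -2.7 -17.1]
 [-51.9  -1.6 -15.1]]
10 [ 40.2  -3.  -21.7] [[ -3.4  -2.8 -13. ]
 [-55.2  -1.7 -11. ]]
```

Emit:
carry_out(
  commands=[
    [-0.001,-0.003,0.016,0],
    [0,0,0,0],
  ],
)

```text
time: 10.28
tool_pos: [478.3, 172.5, -14.7]
eef_rot: [1.67, 2.592, 0.029]
force: [-0.5, -0.3, -0.0]
grip_width: 0.498
```

Run:
```python
from h import *
p,R,s=tool(); im=get_image("wrist"); cv2.imwrite("pics/w9.png",im[:,:,::-1])
print(p,yawy(R),s["time"],R.round(3).tolist(),s["force"],s["grip_width"])
a=get_image("side")
cv2.imwrite("pics/side10.png",cv2.resize(a[110:210,175:275,::-1],None,fx=6,fy=6))
p,R,s=tool(); print(p,yawy(R))
```

```text
[478.29783979 172.52268559 -14.73300862] 24.46916504030274 10.275 [[-0.412, 0.909, 0.059], [0.91, 0.414, -0.015], [-0.038, 0.047, -0.998]] [-0.47902618 -0.26180765 -0.03254343] 0.4978336844613957
[480.1788174  173.14215629 -13.39431   ] 24.472441052316746
```

View pics/w9.png

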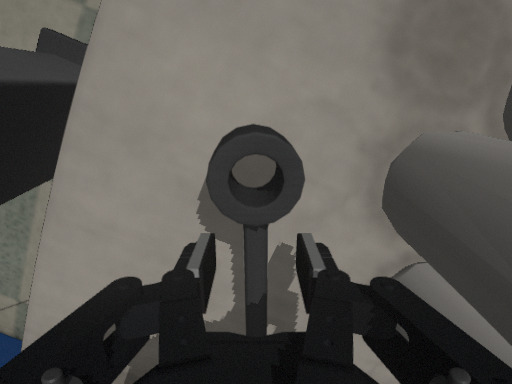

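View pics/side10.png

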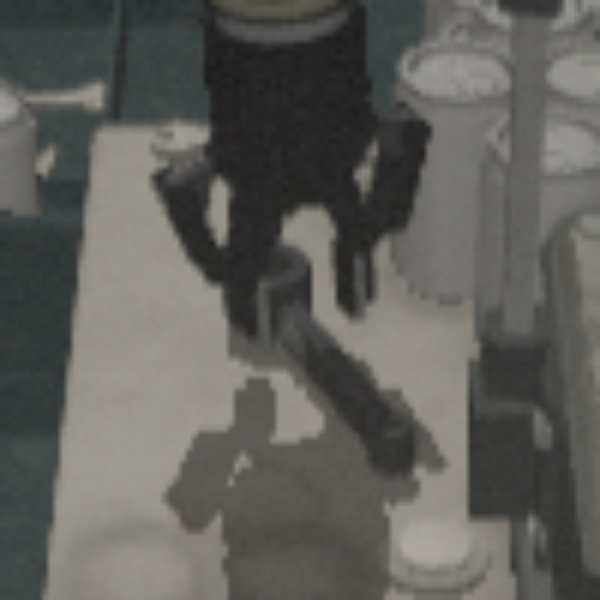

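The fingers straddle the bar near the table, centred close to the 30% point. I close now.

Emit:
carry_out(
  commands=[
    [0,0,0,0],
    [0,0,0,0],
    [0,0,0,0],
    [0,0,0,0],
  ],
  grip=0,
  force=80,
)

```text
time: 10.88
tool_pos: [479.7, 172.9, -12.9]
eef_rot: [1.669, 2.591, 0.031]
force: [-0.3, 1.1, -1.0]
grip_width: 0.108
```

Run:
```python
from h import *
p,R,s=tool(); im=get_image("wrist"); cv2.imwrite("pics/w10.png",im[:,:,::-1])
print(p,yawy(R),s["time"],R.round(3).tolist(),s["force"],s["grip_width"])
a=get_image("side")
cv2.imwrite("pics/side11.png",cv2.resize(a[110:210,175:275,::-1],None,fx=6,fy=6))
p,R,s=tool(); print(p,yawy(R))
```

```text
[479.7263279  172.91990426 -12.88204023] 24.463516338528915 10.875 [[-0.412, 0.909, 0.061], [0.91, 0.414, -0.015], [-0.039, 0.049, -0.998]] [-0.25204444  1.11695467 -1.04949172] 0.10815299529402768
[479.70242087 172.90744781 -12.92470155] 24.463436950812582
```

View pics/w10.png

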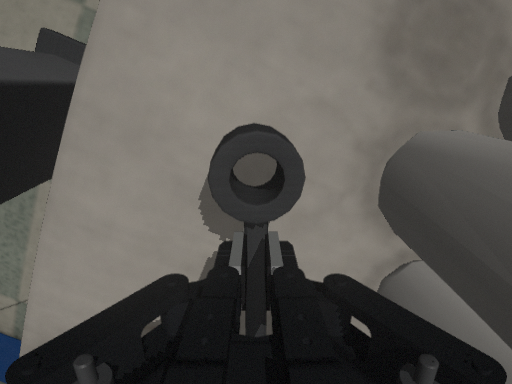

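View pics/side11.png

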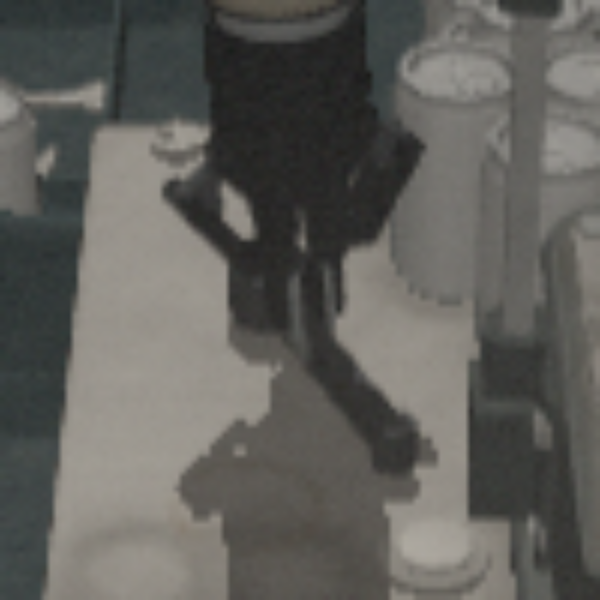

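Gripped: the opening stopped at 0.108. I lift.

Emit:
carry_out(
  commands=[
    [0,0,-0.015,0],
    [0,0,-0.035,0],
    [0,0,-0.045,0],
    [0,0,-0.03,0],
  ],
  force=110,
)

```text
time: 11.48
tool_pos: [466.2, 173.4, 111.6]
eef_rot: [1.674, 2.599, 0.017]
force: [0.9, -0.4, -5.3]
grip_width: 0.093
```

Run:
```python
from h import *
p,R,s=tool(); im=get_image("wrist"); cv2.imwrite("pics/w11.png",im[:,:,::-1])
print(p,yawy(R),s["time"],R.round(3).tolist(),s["force"],s["grip_width"],np.round(s["qpos"],3))
a=get_image("side")
cv2.imwrite("pics/side12.png",cv2.resize(a[80:200,165:285,::-1],None,fx=5,fy=5))
p,R,s=tool(); print(p,yawy(R))
```

```text
[466.19857853 173.39520003 111.57867012] 24.447189609320745 11.475 [[-0.412, 0.91, 0.048], [0.91, 0.414, -0.018], [-0.036, 0.036, -0.999]] [ 0.882554   -0.41412134 -5.31415907] 0.09285634873724524 [ 0.29   0.152  2.033 -0.039  0.916 -0.112]
[469.02476741 174.27451713 113.47149571] 24.456440975100406
```

View pics/w11.png

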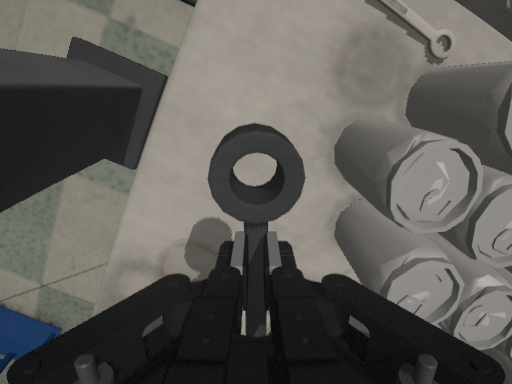

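View pics/side12.png

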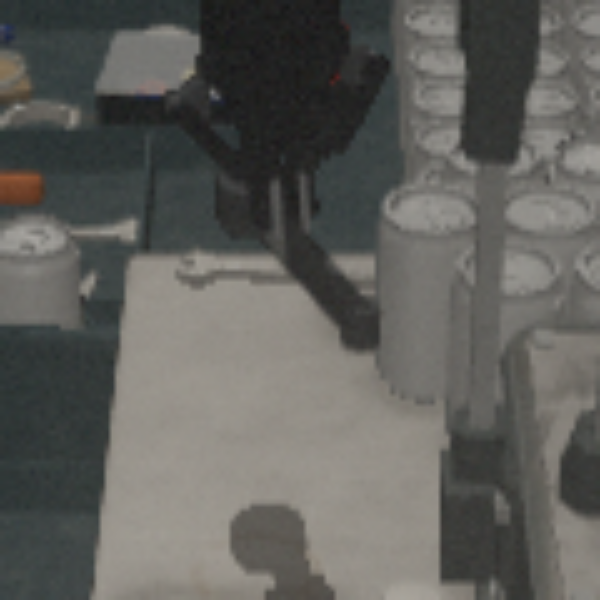

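The lever is lifted. The boss stays at (256,172) with no slip, and the weight reads about 5.3 N. Next I plan the transfer.

Run:
```python
from h import *
p,R,s=tool(); print(p)
for r in plan(p,yawy(R),[464,-245,115],4.3,step=45): print([float(v) for v in r])
```

```text
[469.02476741 174.27451713 113.47149571]
[-0.038, -0.0178, -0.0002, 2.0]
[-0.0386, -0.0165, -0.0002, 2.0]
[-0.0391, -0.0151, -0.0002, 2.0]
[-0.0396, -0.0137, -0.0002, 2.0]
[-0.0401, -0.0123, -0.0002, 2.0]
[-0.0405, -0.0109, -0.0002, 2.0]
[-0.0408, -0.0095, -0.0002, 2.0]
[-0.0412, -0.008, -0.0002, 2.0]
[-0.0414, -0.0066, -0.0002, 2.0]
[-0.0416, -0.0051, -0.0002, 2.0]
```

Emit:
carry_out(
  commands=[
    [-0.03,-0.014,0,2],
    [-0.038,-0.016,0,2],
    [-0.039,-0.015,0,2],
    [-0.04,-0.014,0,2],
    [-0.04,-0.012,0,2],
    [-0.04,-0.011,0,2],
    [-0.04,-0.009,0,2],
    [-0.03,-0.006,0,2],
  ],
)

```text
time: 12.58
tool_pos: [454.7, -144.6, 106.5]
eef_rot: [2.032, 2.347, 0.025]
force: [0.8, 0.6, -4.9]
grip_width: 0.094
```

Run:
```python
from h import *
p,R,s=tool(); im=get_image("wrist"); cv2.imwrite("pics/w12.png",im[:,:,::-1])
print(p,yawy(R),s["time"],R.round(3).tolist(),s["force"],s["grip_width"],np.round(s["qpos"],3))
for n in ["spindle_tip","pin_tip","setting_stand"]:
    print(n,[(np.round(d["location"],1).tolist(),round(d["confidence"],2)) for d in mark_of(n,"wrist")][:2])
p,R,s=tool(); print(p,yawy(R))
for r in plan(p,yawy(R),[464,-250,112],4.3,step=45): print([float(v) for v in r])
```

```text
[ 454.68649826 -144.62562385  106.51243877] 8.253428718311605 12.575 [[-0.143, 0.989, 0.039], [0.99, 0.143, -0.012], [-0.018, 0.037, -0.999]] [ 0.8038306   0.62472023 -4.91490953] 0.09392393316020564 [-0.402  0.12   2.082  0.005  0.899 -0.549]
spindle_tip []
pin_tip []
setting_stand []
[ 454.70216144 -143.24472592  106.62358096] 8.285170472562434
[-0.0357, -0.0021, -0.0018, 1.3]
[-0.0357, -0.0012, -0.0018, 1.3]
[-0.0357, -0.0004, -0.0018, 1.3]
```

View pics/w12.png

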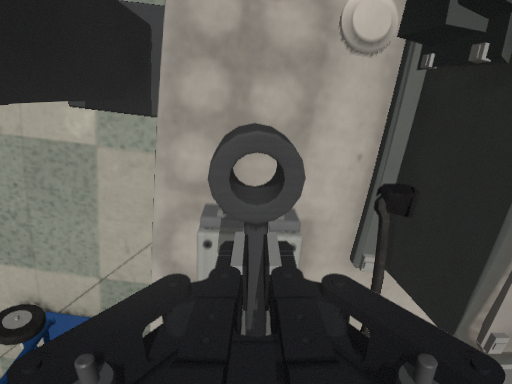

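Run:
```python
from h import *
p,R,s=tool(); p=np.array([454.7,-144.6,106.5])
im=cv2.imread("pics/w12.png"); cv2.imwrite("pics/w12c.png",cv2.resize(im[190:270,180:320],None,fx=5,fy=5))
print(pix2plane("wrist",[[205,206],[300,206]],40,(p,R)).round(1),pix2plane("wrist",[[205,233],[300,233]],50,(p,R)).round(1))
```

```text
[[ 416.2 -161.8   40. ]
 [ 496.7 -151.1   40. ]] [[ 419.2 -182.    50. ]
 [ 498.9 -171.7   50. ]]
```

View pics/w12c.png

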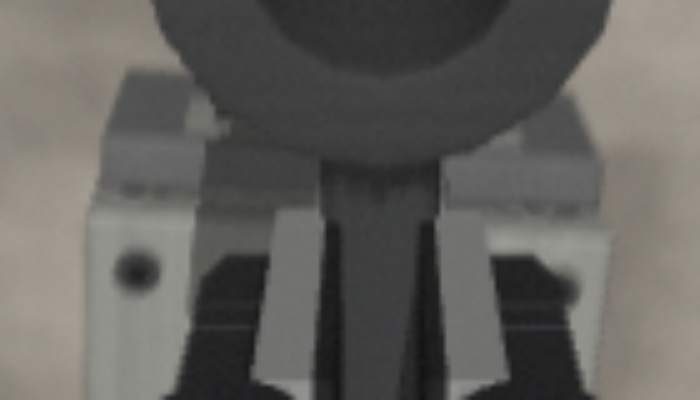

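Emit:
carry_out(
  commands=[
    [-0.034,-0.002,0,1.3],
    [-0.034,-0.001,0,1.3],
    [-0.034,0,0,1.3],
  ],
)

```text
time: 13.15
tool_pos: [461.7, -240.0, 104.2]
eef_rot: [2.11, 2.291, 0.028]
force: [0.2, -0.4, -5.3]
grip_width: 0.091
```

Run:
```python
from h import *
p,R,s=tool(); im=get_image("wrist"); cv2.imwrite("pics/w13.png",im[:,:,::-1])
print(p,yawy(R),s["time"],R.round(3).tolist(),s["force"],s["grip_width"],np.round(s["qpos"],3))
for c in ("side","scene"):
  a=get_image(c)
  cr=a[170:330,140:300] if c=="side" else a[100:220,220:380]
  cv2.imwrite(f"pics/{c}13.png",cv2.resize(cr[:,:,::-1],None,fx=3.75 if c=="side" else 5,fy=3.75 if c=="side" else 5))
  for n in ["lever_balance","lever_boss","lever_eye","spindle_tip","pin_tip"]:
    print(c,n,[(np.round(d["location"],1).tolist(),round(d["confidence"],2)) for d in mark_of(n,c)][:2])
p,R,s=tool(); print(p,yawy(R))
```

```text
[ 461.72190024 -240.01095423  104.20944632] 4.708418850097782 13.15 [[-0.082, 0.996, 0.032], [0.997, 0.082, -0.005], [-0.008, 0.031, -0.999]] [ 0.1570776  -0.37691744 -5.30787245] 0.09065563738395967 [-0.572  0.21   1.98   0.016  0.922 -0.663]
side lever_balance [([463.0, -242.8, 129.2], 0.89)]
side lever_boss [([458.0, -199.0, 116.1], 0.93)]
side lever_eye [([470.0, -342.0, 115.2], 0.7)]
side spindle_tip [([457.8, -210.6, 62.6], 0.92), ([465.6, -242.3, 131.2], 0.61)]
side pin_tip [([472.8, -351.9, 63.6], 0.61), ([459.8, -200.7, 114.0], 0.55)]
scene lever_balance [([460.6, -237.2, 134.6], 0.73)]
scene lever_boss [([457.5, -193.6, 117.9], 0.52)]
scene lever_eye [([472.2, -338.1, 115.5], 0.63)]
scene spindle_tip [([458.6, -211.4, 65.0], 0.57), ([534.2, 11.0, -2.8], 0.28)]
scene pin_tip [([472.3, -354.5, 64.3], 0.85), ([454.4, -169.9, 20.3], 0.45)]
[ 462.31327624 -240.61611488  105.39920556] 4.673664625171577
```

View pics/side13.png

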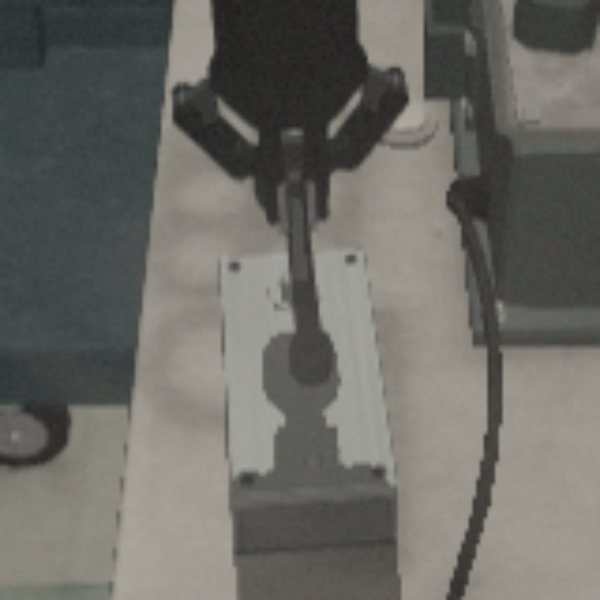

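View pics/w13.png

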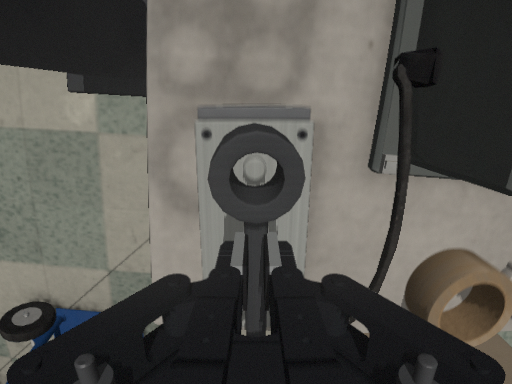

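View pics/scene13.png

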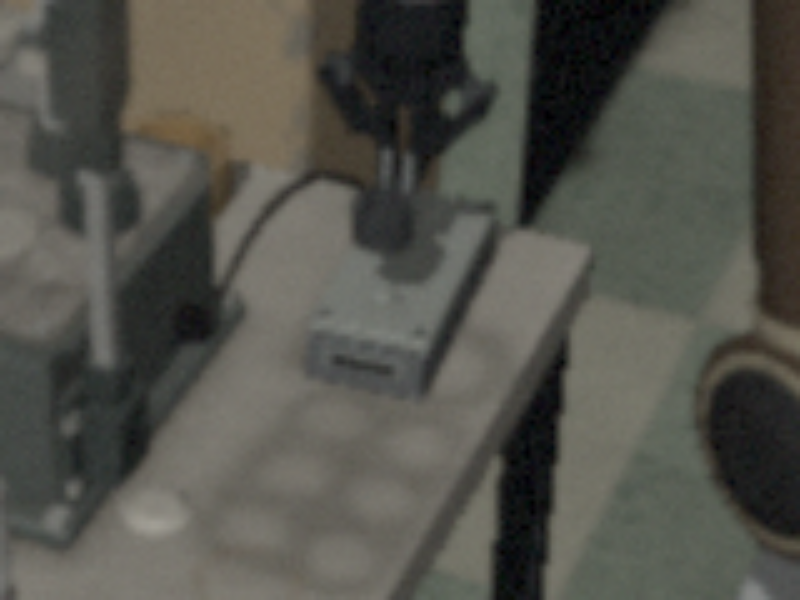

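The drawer front is flush in the scene view (mark (454,-170)). The spindle shows through the boss bore at (255,168). The marks call for a move of about −13.5 mm in y and −22 mm in z, with yaw already good.

Emit:
carry_out(
  commands=[
    [-0.008,0,0.011,0],
    [-0.005,0,0.01,0],
    [0,0,0,0],
  ],
)

```text
time: 14.18
tool_pos: [464.1, -254.7, 82.9]
eef_rot: [2.109, 2.288, 0.027]
force: [-0.9, -0.2, -4.8]
grip_width: 0.089
```

Run:
```python
from h import *
p,R,s=tool(); im=get_image("wrist"); cv2.imwrite("pics/w14.png",im[:,:,::-1])
print(p,yawy(R),s["time"],R.round(3).tolist(),s["force"],s["grip_width"],np.round(s["qpos"],3))
for c in ("side","scene"):
  a=get_image(c)
  if c=="side": cv2.imwrite(f"pics/{c}14.png",cv2.resize(a[170:330,140:300,::-1],None,fx=3.75,fy=3.75))
  for n in ["lever_balance","lever_boss","lever_eye","spindle_tip","pin_tip"]:
    print(c,n,[(np.round(d["location"],1).tolist(),round(d["confidence"],2)) for d in mark_of(n,c)][:2])
p,R,s=tool(); print(p,yawy(R),s["dq"])
```

```text
[ 464.06638474 -254.65173517   82.86286811] 4.6796831187719805 14.175 [[-0.081, 0.996, 0.034], [0.997, 0.082, -0.007], [-0.01, 0.033, -0.999]] [-0.93918381 -0.22256947 -4.77028358] 0.08908840807540748 [-0.593  0.257  1.973  0.017  0.879 -0.684]
side lever_balance [([466.0, -252.4, 111.7], 0.84)]
side lever_boss [([462.1, -210.3, 94.4], 0.66)]
side lever_eye [([472.1, -353.0, 93.6], 0.56)]
side spindle_tip [([459.1, -211.4, 63.2], 0.66)]
side pin_tip [([469.2, -350.7, 62.3], 0.65)]
scene lever_balance [([489.8, 363.8, 1.3], 0.21)]
scene lever_boss [([462.5, -213.3, 98.0], 0.7)]
scene lever_eye [([471.6, -354.6, 98.1], 0.5)]
scene spindle_tip [([459.5, -211.2, 67.3], 0.72)]
scene pin_tip [([469.3, -353.9, 60.8], 0.8)]
[ 465.11874824 -254.65352071   84.52786834] 4.736175653886718 [ 2.24628271e-03  2.61932835e-03  1.27342927e-04 -1.66679581e-03
  3.67664200e-05 -1.57443090e-03]
```

View pics/w14.png

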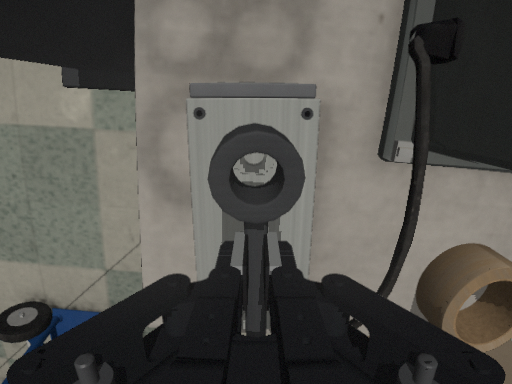

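View pics/side14.png

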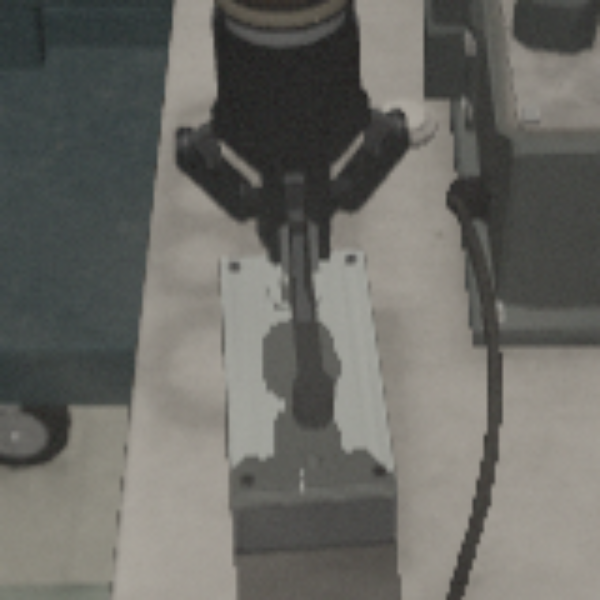

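Boss and eye are within about 3 mm of the spindle and pin. I make one small sideways trim, then a last check.

Emit:
carry_out(
  commands=[
    [0,-0.003,0,0],
    [0,0,0,0],
  ],
)

```text
time: 15.08
tool_pos: [461.8, -254.9, 84.4]
eef_rot: [2.106, 2.287, 0.028]
force: [-0.2, -0.6, -5.0]
grip_width: 0.09
```

Run:
```python
from h import *
p,R,s=tool(); im=get_image("wrist"); cv2.imwrite("pics/w15.png",im[:,:,::-1])
print(p,yawy(R),s["time"],R.round(3).tolist(),s["force"],s["grip_width"])
for c in ("side","scene"):
  a=get_image(c)
  for n in ["lever_boss","lever_eye","spindle_tip","pin_tip","drawer_front"]:
    print(c,n,[(np.round(d["location"],1).tolist(),round(d["confidence"],2)) for d in mark_of(n,c)][:1])
  if c=="side":
    for n in ["ferrule_cap","wrench","tape_roll"]: print(n,[(np.round(d["location"],1).tolist(),round(d["confidence"],2)) for d in mark_of(n,c)][:1])
for _ in range(2):
  get_image("side"); p,R,s=tool(); print(p,yawy(R),np.abs(s["dq"]).max(),s["time"])
```

```text
[ 461.83109141 -254.85278399   84.43734694] 4.743149120323182 15.075 [[-0.082, 0.996, 0.036], [0.997, 0.083, -0.009], [-0.012, 0.035, -0.999]] [-0.20599361 -0.57746098 -4.96757419] 0.08984757788449162
side lever_boss [([462.3, -212.2, 95.2], 0.63)]
side lever_eye [([468.1, -350.8, 92.1], 0.94)]
side spindle_tip [([461.1, -207.9, 61.5], 0.76)]
side pin_tip [([470.0, -351.9, 65.9], 0.62)]
side drawer_front []
ferrule_cap [([534.3, 8.5, -2.9], 0.65)]
wrench []
tape_roll [([696.1, -348.0, 1.3], 0.61)]
scene lever_boss [([460.4, -209.8, 97.3], 0.74)]
scene lever_eye [([471.9, -352.5, 98.3], 0.52)]
scene spindle_tip [([459.8, -210.8, 65.7], 0.64)]
scene pin_tip [([474.3, -353.4, 63.8], 0.91)]
scene drawer_front [([696.4, -348.5, -3.4], 0.67)]
[ 462.30281145 -254.9692051    84.56085587] 4.754257779120814 0.0017190033216531462 15.925
[ 462.26460038 -254.93760553   84.53809634] 4.752381088718226 0.0021725362265598964 15.975
```

View pics/w15.png

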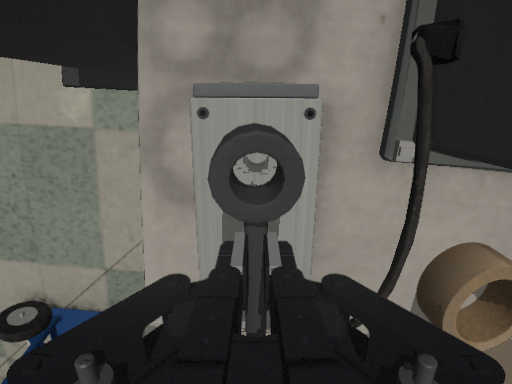

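The spindle shows in the bore at (257,160), and the drawer front sits tight against the body at (255,90). Everything is still, so I hand in.

```bash
python3 -c "
from plant import *
print(hand_in())"
```

```text
the job is handed in; nothing more can be done
None
```

I pushed the drawer home, gripped the lever at its balance point and lifted it. I handed in at about 16 s with the lever held over the stand; no verdict is reported.

**Drawer:** It ran to its hard stop, where the push force rose to about 20 N. In the last wrist picture its front sits tight against the body. In the final pictures the side network did not find it and the scene network mistook the tape roll for it. An earlier scene mark, taken after the push, put it home at (454, -170).

**First push missed:** The fingertips turned out to sit about 20 mm higher than the reported TCP, and they passed over the drawer front without touching it. I found this by comparing camera views, lowered the tool and pushed again.

**Last checks on the lever:**

| Check | Result |
|---|---|
| Boss to spindle, sideways | within about 5 mm (side camera gave the larger gap) |
| Eye to pin, sideways | within about 3 mm |
| Underside above the tips | about 30 to 35 mm |
| Tool tilt | about 2° (it drifted to about 3.6° during the descent to the lever, then partly recovered) |
| Motion | still: joint speeds about 0.002 rad/s |
| Weight on the wrist | about 5 N |

The boss stayed at the same spot in the wrist pictures from lift to finish, so the lever did not slip.

**Bystanders:** The cap and tape marks are within 4 mm of where they started. The last network check missed the wrench, so I can't confirm it with a number, but the arm never went near it.

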